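# Turn the face-down test cartridge over on the turning ramp

### The arm

A 6-joint arm with a two-finger parallel gripper is mounted at the origin on a cart in front of the work surface, level with it; the furniture and walls round the work are solid. World frame = base frame: x ahead of the robot, y to its left, z up, the work surface at z = 0. Lengths are in m, angles in rad, forces in N, time in s.
With the tool pointing down it reaches from about 0.375 to 0.975 m from the base axis. Payload 3.8 kg.
Tool frame: the origin (TCP) lies midway between the tips of the shut fingers; the grasp point (between the pads) lies 19 mm behind it; x points along the fingers, z is the direction in which the jaws open and shut, and the axes are right-handed (so a half turn about x gives the same grasp; the last joint's range is limited). The gripper opens to 85 mm and grips with 20 to 120 N. Pads are 22 mm wide; open, the fingers measure 114 mm over their backs; the gripper's body (76 mm by 85 mm) begins 54 mm behind the grasp point. The pads swing forward as they close: fully open they stand 13 mm farther back than shut.
Start: joints at [-1.281, 0.264, 1.604, -0, 1.274, -0.037], TCP at [0.217, -0.639, 0.231] pointing down, gripper open.
Joint ranges: [-2.63, 2.63], [-0.94, 2.18], [0.31, 2.57], [-1.31, 4.45], [0, 2.66], [-2.55, 2.55]. Speed limits (rad/s): [2.57, 2.57, 3.14, 3.14, 3.14, 3.14].

### API

Orientations are given as a rotation vector (axis times angle).
In Python, from workcell import * gives the robot as it stands. The module is installed in compiled form; this text tells all that it offers.
- The arm moves only by the tool carry_out, never from a script. Its arguments are lists of equal length, an entry for each row: "offset": the shift along the tool's x, y, z in cm, a list of three; "delta_rot": the turn, a rotation vector about the tool's x, y, z in degrees, a list of three. A call has exactly 5 rows; each row shifts and turns the commanded pose from where the row before left it, along the tool's axes as they then stand; what a row does not reach is not made up. A row lasts 1/12 s, in which the tool goes at most 41.7 mm and 7.16 degrees, less where a joint would pass 70% of its speed; a pose out of reach is approached as far as the arm can. A call is refused whole if a number of a shift passes 4.17 or a number of a turn 7.16, either way. A call with a gripper value outside its range is refused whole. "fingers" is the opening, from -1 (shut) to 1 (fully open), set as the call begins (left out, the last holds). The fingers move at their own pace and stop on an object; "newtons" is the grip in N (left out, the last holds). Time passes only in rows, so rows that do not move let the fingers close, or fill a call up. It gives the time, the measured TCP pose, the force and the opening at its end, in the units of the state.
- read_state(): the state, without advancing time (a new reading comes with each control period).
- read_camera(name): name is "scene" or "top"; returns (picture, depth): 400x640x3 uint8, red, green, blue; 400x640 float32, m along the optical axis (not along the pixel's ray), 0 where there is no reading.
- get_calibration(name): a dict with "fx", "fy", "cx", "cy" (pixels), "R" (3x3) and "t" (3): a world point X has camera coordinates R X + t. Camera axes: x right, y down, z forward; pixel columns grow to the right and rows downward; lengths in m; the calibration is good to about 2 mm. A picture is of the moment at which its call begins. get_calibration takes no time and is no camera call.
- finish_job(): hands the job in, once; it reports no verdict.
The state is a dict: "time": time; "q": joint angles; "joint_vel": joint speeds; "joint_torque": joint torques, N m; "tool_pos": TCP position; "tcp_rot": TCP orientation; "wrist_force": force on the tool from outside, world axes, zero at the start; "torque": the same for the moment, N m; "width": opening from 0.0 (shut) to 1.0 (fully open).
Only numpy, scipy, OpenCV 4.12 (cv2) and the standard library are available. Lean on these libraries where they do the work, as an engineer would, in place of code of your own. Each camera call takes 0.05 s, during which the arm holds its last target. There are 200 camera calls.

### The job

One of the three test cartridges was put down on its face, so only its plain back shows. Hold it level, long side along the blue turning ramp, with a little more than half of it out past the crest of the raised deck, and let go so that it tips nose first and leans on the ramp; then push its upper end over, so that it lands on its other face and rests flat in the white landing bay, printed face up. Leave the other two cartridges where they are.

Things in the scene. Friction and masses are not known exactly. Their poses are not given: they have to be found in the camera images.
- target_center (a point): Centre of the face-down test cartridge, the one to be turned: a flat rigid white block 44 (its x) x 62 (its y) x 8 mm (its z), about 22 g, its plain whitish back up at the start (print shows through only faintly). The point is half-way up its thickness. Its z axis points out of the printed face (red dot): straight down at the start, it must point up at the end. Grasp it across the 44 mm width.
- other1_center (a point): Centre of a second cartridge of the same kind and size, already printed face up (z up). Must stay where it is.
- other2_center (a point): Centre of a third cartridge of the same kind and size, already printed face up (z up). Must stay where it is.
- turner: Fixed blue ramp. Origin on the worktop under the crest's middle; x runs from deck to bay, z up. In mm: deck x -60 to 0, z 48, 76 wide; face falls 60 deg to a groove x 23 to 44, z 8; bay x 44 to 142, z 16; 68 wide between rims to z 28. Let go level at the deck with its centre at x 4 to 18, the part tips and leans on the face, top end above the deck; a level push there to x 48 tips it into the bay.

How it is judged:
On the way:
1. the cartridge, let go, leans nose down on the ramp, its back still up (x of target_center in the frame of turner between -0.005 and 0.04 m and y of target_center in the frame of turner between -0.03 and 0.03 m and z of target_center in the frame of turner between 0.015 and 0.05 m and angle between target_center's own z axis and vertical between 1.65 and 2.75 rad and contact force between the fingers and target below 0.1 N), for 0.2 s.
At the end, for the whole second after the job is handed in: the cartridge lies flat (within about 9 degrees) in the landing bay between the rims, printed face up and at rest, the other two cartridges within 15 mm of where they were (x of target_center in the frame of turner between 0.05 and 0.135 m and y of target_center in the frame of turner between -0.025 and 0.025 m and z of target_center in the frame of turner below 0.026 m and angle between target_center's own z axis and vertical below 0.15 rad and linear speed of target below 0.02 m/s); the robot touches nothing.
It fails at once if one of the other cartridges was moved by more than 15 mm (distance of any of other1_center, other2_center from where it was at the start of the episode above 0.015 m).
It also fails if it takes over 48 s, if anything falls off the work surface, if the arm or the gripper's body presses on something with over 40 N, if the wrist force passes 120 N, or if a joint passes its speed limit or range.

## Working session

There is one attempt and no reset: what is moved stays moved. The work goes in short steps, Python scripts to look and compute and a tool call to move; the robot and the scene stay as the last step left them, time stands still between calls to the robot, and variables do not carry over. Pictures are saved under pics/ and viewed, about 8 in all and at most 12, crops included, and the job is handed in when it is done.

Besides the shell and the picture viewer there is one more tool, called after "Emit:" as name(argument=value, ...) on one line, values as JSON. carry_out: Moves the arm, as the interface text tells. Its arguments: {"type":"object","properties":{"offset":{"type":"array"},"delta_rot":{"type":"array"},"fingers":{"type":"number"},"newtons":{"type":"number"}},"required":["offset","delta_rot"]}

```bash
mkdir -p pics
cat > h.py <<'E'
from workcell import *
import numpy as np, cv2
from scipy.spatial.transform import Rotation as Ro
def look(n,f=None):
    p,d=read_camera(n)
    if f: cv2.imwrite('pics/'+f,cv2.cvtColor(p,cv2.COLOR_RGB2BGR))
    return p,d
def ray(n,uv,z):
    c=get_calibration(n);R=np.array(c["R"]);t=np.array(c["t"])
    o=-R.T@t; uv=np.atleast_2d(uv).astype(float)
    d=np.c_[(uv[:,0]-c["cx"])/c["fx"],(uv[:,1]-c["cy"])/c["fy"],np.ones(len(uv))]@R
    return o+d*((z-o[2])/d[:,2:])
def cloud(n,d):
    c=get_calibration(n);R=np.array(c["R"]);t=np.array(c["t"])
    v,u=np.mgrid[:400,:640]
    P=np.stack([(u-c["cx"])/c["fx"]*d,(v-c["cy"])/c["fy"]*d,d],-1)
    return (P-t)@R
E
python3 - <<'E'
from h import *
a,da=look("scene","s0.png");b,db=look("top","t0.png")
np.savez("0.npz",a=a,da=da,b=b,db=db)
cv2.imwrite("pics/both0.png",cv2.cvtColor(np.vstack([a,b]),cv2.COLOR_RGB2BGR)[:, :]) 
for n in("scene","top"):
    c=get_calibration(n);print(n,c["fx"],-np.array(c["R"]).T@c["t"])
print(read_state())
E
```

```text
scene 436.1791975499163 [-0.24345192 -0.68919215  0.57779219]
top 409.95428279555927 [0.32250502 0.01216572 1.10518   ]
{'time': 0.1, 'q': array([-1.28088018e+00,  2.64689598e-01,  1.60523440e+00, -3.21845523e-05,
        1.27369677e+00, -3.69167289e-02]), 'joint_vel': array([-0.00093187, -0.00239592, -0.00217457, -0.00083164, -0.00023267,
        0.00037719]), 'joint_torque': array([ 1.61486942e-04, -5.16703320e+01, -3.68591738e+01, -5.95682650e-05,
        6.30898954e-03, -8.24882477e-05]), 'tool_pos': array([ 0.21649501, -0.63864594,  0.23008022]), 'tcp_rot': array([ 0.96638339,  1.34794439, -0.96436633]), 'wrist_force': array([ 3.08588609e-04, -2.12579722e-01,  3.95184199e-01]), 'torque': array([-0.05143627, -0.04879578, -0.03531529]), 'width': 1.0002352958970153}
```

View pics/s0.png

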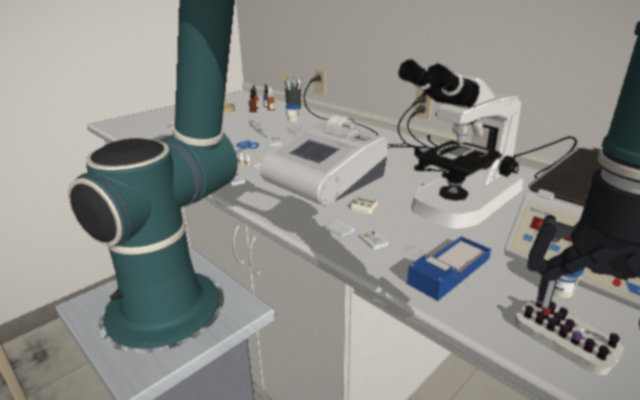

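View pics/t0.png

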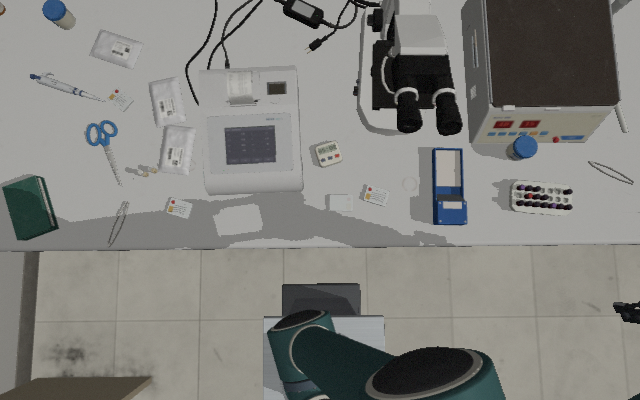

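The top view shows the ramp at about (450,186), deck at its lower end and white bay above. The face-down cartridge looks like the plain patch at (341,203); face-up ones are at (376,195) and (179,207). I'll zoom in to confirm.

Run:
```python
from h import *
D=np.load("0.npz")
t=D['b'][140:235,310:480];s=D['a'][185:305,315:500]
t=cv2.resize(t,(680,380*680//680),interpolation=cv2.INTER_CUBIC)
cv2.imwrite("pics/c0.png",cv2.cvtColor(t,cv2.COLOR_RGB2BGR))
s=cv2.resize(s,None,fx=4,fy=4,interpolation=cv2.INTER_CUBIC)
cv2.imwrite("pics/c1.png",cv2.cvtColor(s,cv2.COLOR_RGB2BGR))
for n,i,d in(("top",'b','db'),("scene",'a','da')):
    im=D[i];P=cloud(n,D[d]);hsv=cv2.cvtColor(im,cv2.COLOR_RGB2HSV)
    m=cv2.inRange(hsv,(105,120,40),(125,255,255))
    k,l,st,_=cv2.connectedComponentsWithStats(m)
    for j in range(1,k):
        if st[j,4]>150: print(n,st[j],[np.round(np.percentile(P[l==j][:,q],[1,50,99]),3) for q in range(3)])
for r in range(145,228,3): print(r,np.round(cloud("top",D['db'])[r,449],3),D['b'][r,449])
for c in range(322,360,3): print(c,np.round(cloud("top",D['db'])[203,c],3),D['b'][203,c])
```

```text
top [ 43   0  23  21 379] [array([0.954, 0.98 , 1.008]), array([0.695, 0.722, 0.751]), array([0.059, 0.069, 0.074])]
top [513 135  24  23 416] [array([0.556, 0.583, 0.611]), array([-0.554, -0.525, -0.5  ]), array([0.059, 0.068, 0.072])]
top [ 432  148   35   77 1065] [array([0.387, 0.43 , 0.592]), array([-0.375, -0.327, -0.297]), array([0.004, 0.031, 0.051])]
scene [ 408  238   82   62 1670] [array([0.385, 0.406, 0.59 ]), array([-0.379, -0.355, -0.302]), array([0.007, 0.029, 0.05 ])]
145 [ 0.606 -0.352  0.001] [165 164 161]
148 [ 0.591 -0.344  0.026] [ 62  84 125]
151 [ 0.587 -0.348  0.01 ] [171 166 160]
154 [ 0.577 -0.346  0.016] [171 167 160]
157 [ 0.569 -0.346  0.015] [171 167 160]
160 [ 0.561 -0.346  0.015] [172 167 159]
163 [ 0.554 -0.346  0.011] [172 167 161]
166 [ 0.544 -0.344  0.018] [172 168 161]
169 [ 0.536 -0.344  0.016] [172 167 160]
172 [ 0.528 -0.344  0.016] [172 167 161]
175 [ 0.52  -0.344  0.015] [172 167 161]
178 [ 0.511 -0.342  0.019] [173 168 162]
181 [ 0.504 -0.343  0.014] [170 166 160]
184 [ 0.496 -0.343  0.013] [173 169 163]
187 [ 0.488 -0.344  0.008] [ 45  72 1
[... 357 characters left out ...]
  71 116]
217 [ 0.404 -0.328  0.047] [ 43  74 119]
220 [ 0.396 -0.328  0.046] [ 41  72 120]
223 [ 0.388 -0.326  0.051] [ 50  83 134]
226 [ 0.384 -0.343 -0.004] [164 164 161]
322 [ 0.45  -0.001  0.002] [165 165 161]
325 [ 0.45  -0.009 -0.005] [126 125 124]
328 [ 0.45  -0.017  0.001] [127 127 125]
331 [ 0.449 -0.025  0.008] [170 173 170]
334 [ 0.449 -0.033  0.008] [168 171 169]
337 [ 0.449 -0.041  0.008] [169 171 169]
340 [ 0.449 -0.049  0.006] [169 172 170]
343 [ 0.448 -0.057  0.009] [169 171 169]
346 [ 0.448 -0.065  0.009] [169 170 167]
349 [ 0.448 -0.074  0.006] [169 170 165]
352 [ 0.448 -0.081  0.01 ] [172 173 172]
355 [0.323 0.012 1.105] [166 165 161]
358 [0.323 0.012 1.105] [166 164 161]
```

View pics/c0.png

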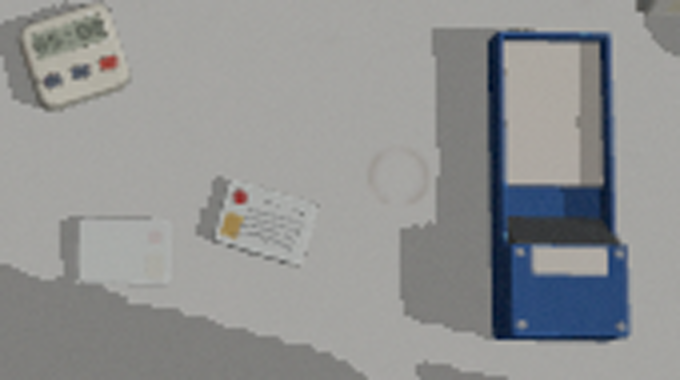

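View pics/c1.png

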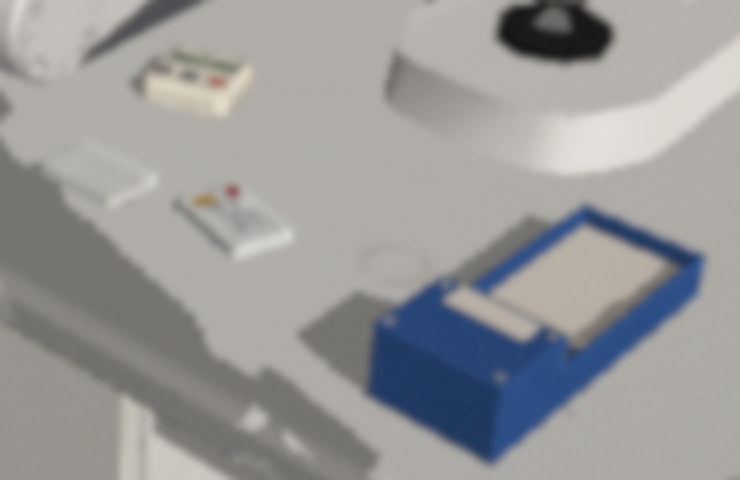

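The crops confirm it. The target is blank-backed at top pixel (341,202), long side across the image, with faint print at its right end. The nearest other cartridge is at (376,195), rotated about 15°. The deck's crest is around row 201.

Run:
```python
from h import *
D=np.load("0.npz")
def chk(n,i,box,z):
    im=cv2.GaussianBlur(D[i],(0,0),0.8).astype(int)
    x0,y0,x1,y1=box
    f=(im[...,2]-im[...,0])
    m=np.zeros(f.shape,np.uint8); m[y0:y1,x0:x1]=((f>-2.3)&(im[...,1]>(150)))[y0:y1,x0:x1]
    m=cv2.morphologyEx(m,cv2.MORPH_OPEN,np.ones((3,3)))
    cs,_=cv2.findContours(m,cv2.RETR_EXTERNAL,cv2.CHAIN_APPROX_NONE)
    c=max(cs,key=cv2.contourArea);p=ray(n,c[:,0],z)
    r=cv2.minAreaRect((p[:,:2]*1000).astype(np.float32));print(n,"target",r,cv2.contourArea(c),c[:,0].min(0),c[:,0].max(0)); 
    return m
m=chk("top",'b',(322,188,362,218),.008)
m2=chk("scene",'a',(322,215,360,240),.008)
# two-view height of the target: both centres
P=cloud("top",D['db']);print("zt",np.median(P[197:208,333:350,2]),np.median(P[215:225,320:335,2]))
# deck
hsv=cv2.cvtColor(D['b'],cv2.COLOR_RGB2HSV);b=cv2.inRange(hsv,(105,120,40),(125,255,255))
k=(P[...,2]>.04)&(P[...,2]<.056);k[:196]=0;k[230:]=0;k[:,:425]=0;k[:,475:]=0
q=P[k];r=cv2.minAreaRect((q[:,:2]*1000).astype(np.float32));print("deck",r,len(q),np.median(q[:,2]))
v,u=np.nonzero(k);pp=ray("top",np.c_[u,v],.048);print(cv2.minAreaRect((pp[:,:2]*1000).astype(np.float32)))
# bay white floor
w=(P[...,2]>.008)&(P[...,2]<.022)&(b==0)&(D['b'][...,0]>120);w[:148]=0;w[190:]=0;w[:,:430]=0;w[:,468:]=0
v,u=np.nonzero(w);pp=ray("top",np.c_[u,v],.016);print("bay",cv2.minAreaRect((pp[:,:2]*1000).astype(np.float32)),u.min(),u.max(),v.min(),v.max())
# scene depth cloud deck
S=cloud("scene",D['da']);k=(S[...,2]>.044)&(S[...,2]<.053)&(S[...,0]>.37)&(S[...,0]<.46)&(S[...,1]<-.28)&(S[...,1]>-.4)
q=S[k];print("scene deck",cv2.minAreaRect((q[:,:2]*1000).astype(np.float32)),np.percentile(q,[2,98],axis=0).round(3))
# blue edge lines
hs=cv2.findContours(b[140:230,425:475].copy(),cv2.RETR_EXTERNAL,cv2.CHAIN_APPROX_NONE)[0]
c=max(hs,key=cv2.contourArea)[:,0]+[425,140]
print(cv2.approxPolyDP(c,2,True)[:,0].tolist())
```

```text
top target ((449.9192810058594, -46.66749954223633), (48.57752990722656, 46.13911437988281), 89.08795928955078) 257.5 [330 194] [348 211]Traceback (most recent call last):
  File "<stdin>", line 14, in <module>
  File "<stdin>", line 10, in chk
ValueError: max() iterable argument is empty
```

Run:
```python
from h import *
D=np.load("0.npz")
rect=lambda p:cv2.minAreaRect((p[:,:2]*1000).astype(np.float32))
def pr(s,r,*a):print(s,[np.round(x,1).tolist() for x in r],*a)
im=cv2.GaussianBlur(D['b'],(0,0),.8).astype(int);P=cloud("top",D['db'])
m=np.zeros((400,640),np.uint8);m[190:216,324:360]=(((im[...,1]>=168))&(im[...,0]<=185))[190:216,324:360]
for r in range(191,214):print(''.join('#' if x else '.' for x in m[r,324:360]))
k,l,st,_=cv2.connectedComponentsWithStats(m);j=1+np.argmax(st[1:,4])
v,u=np.nonzero(l==j);pr("target",rect(ray("top",np.c_[u,v],.008)),st[j])
S=cloud("scene",D['da'])
for n,C in(("top",P),("scene",S)):
    k=(C[...,2]>.005)&(C[...,2]<.014)&(C[...,0]>.40)&(C[...,0]<.49)&(C[...,1]<-.005)&(C[...,1]>-.095)
    k=cv2.morphologyEx(k.astype(np.uint8),cv2.MORPH_OPEN,np.ones((3,3)))>0
    q=C[k];pr(n+" target depth",rect(q),len(q),np.median(q[:,2]).round(4)) if len(q) else print(n,"none")
    k=(C[...,2]>.042)&(C[...,2]<.055)&(C[...,0]>.37)&(C[...,0]<.46)&(C[...,1]<-.28)&(C[...,1]>-.4)
    q=C[k];pr(n+" deck",rect(q),len(q),np.median(q[:,2]).round(4),np.percentile(q,[2,98],axis=0).round(3).tolist())
hsv=cv2.cvtColor(D['b'],cv2.COLOR_RGB2HSV);b=cv2.inRange(hsv,(105,120,40),(125,255,255))
c=max(cv2.findContours(b[140:230,425:475].copy(),cv2.RETR_EXTERNAL,cv2.CHAIN_APPROX_NONE)[0],key=cv2.contourArea)[:,0]+[425,140]
print(cv2.approxPolyDP(c,1.5,True)[:,0].tolist())
for r in (155,165,175,207,214,220):
    print(r,np.nonzero(b[r,425:475])[0][[0,-1]]+425)
    w=np.nonzero((b[r,425:475]==0)&(D['b'][r,425:475,0]>100))[0]+425;print(w)
for c_ in (440,445,455): print([ (r,D['b'][r,c_].tolist()) for r in (183,184,185,186,187,188,194,195,196,197,198,199,200,201,202,203)])
```

```text
....................................
....................................
....................................
....................................
........................#####.......
.......######################.......
.......#################..###.......
.......################....##.......
.......################....##.......
.......################...###.......
.......######################.......
.......######################.......
.......######################.......
.......######################.......
.......######################.......
.......######################.......
.......######################.......
.......######################.......
..........###################.......
...................####....##.......
....................................
....................................
....................................
target [[449.8, -53.4], [56.7, 40.8], 89.1] [331 195  22  16 303]
top target depth [[449.9, -52.1], [59.5, 41.1], 89.4] 273 0.0078
top deck [[418.8, -336.2], [78.3, 63.4], 87.1] 710 0.0469 [[0.389, -0.372, 0.043], [0.448, -0.299, 0.051]]
scene targe
[... 1614 characters left out ...]
, 169, 162]), (184, [173, 168, 162]), (185, [172, 166, 160]), (186, [85, 94, 112]), (187, [46, 72, 118]), (188, [40, 71, 117]), (194, [50, 63, 79]), (195, [52, 53, 56]), (196, [55, 57, 58]), (197, [50, 53, 54]), (198, [55, 56, 57]), (199, [53, 56, 58]), (200, [64, 67, 68]), (201, [112, 125, 142]), (202, [169, 166, 160]), (203, [172, 168, 160])]
[(183, [133, 129, 123]), (184, [134, 129, 124]), (185, [133, 129, 123]), (186, [89, 91, 94]), (187, [34, 53, 87]), (188, [32, 52, 88]), (194, [42, 47, 60]), (195, [49, 50, 52]), (196, [54, 56, 58]), (197, [54, 56, 58]), (198, [55, 55, 58]), (199, [54, 55, 56]), (200, [56, 58, 59]), (201, [88, 102, 120]), (202, [170, 166, 160]), (203, [173, 169, 162])]
```

Run:
```python
from h import *
f=lambda uv,z:print(z,(ray("top",uv,z)*1000).round(1)[:,:2].tolist())
print("crest");f([[442,200.6],[460,200.6]],.048)
print("deck rear corners");f([[434,224],[466,223]],.048)
print("bay start");f([[440,186],[455,186]],.016)
print("bay L/R inner edge at rows155,175");f([[435.3,155],[435.3,175],[459.7,155],[459.7,175]],.016)
print("outer rim end");f([[432,148],[461,148]],.028)
D=np.load("0.npz")
# scene view: crest and rear edges, blue deck corners from depth+colour lines
hsv=cv2.cvtColor(D['a'],cv2.COLOR_RGB2HSV);b=cv2.inRange(hsv,(105,120,40),(125,255,255))
c=max(cv2.findContours(b,cv2.RETR_EXTERNAL,cv2.CHAIN_APPROX_NONE)[0],key=cv2.contourArea)[:,0]
print(cv2.approxPolyDP(c,2,True)[:,0].tolist())
# pose in tool frame
s=read_state();R=Ro.from_rotvec(s['tcp_rot']).as_matrix();print(R.round(3))
def tool(yaw): # desired tool: x down, z (jaw) = dir at yaw
    z=np.array([np.cos(yaw),np.sin(yaw),0]);x=np.array([0,0,-1.]);return np.c_[x,np.cross(z,x),z]
for yaw in (0,np.pi):print(yaw,np.degrees(Ro.from_matrix(R.T@tool(yaw)).as_rotvec()).round(1))
print(R.T@(np.array([.450,-.053,.10])-s['tool_pos']))
```

```text
crest
0.048 [[446.8, -311.3], [446.3, -357.8]]
deck rear corners
0.048 [[386.5, -287.8], [388.1, -370.1]]
bay start
0.016 [[490.1, -317.7], [489.6, -357.8]]
bay L/R inner edge at rows155,175
0.016 [[575.1, -309.1], [520.2, -306.5], [574.2, -374.9], [519.3, -371.9]]
outer rim end
0.028 [[591.6, -297.6], [590.5, -375.1]]
[[489, 249], [460, 238], [434, 256], [460, 239], [484, 249], [486, 252], [457, 274], [455, 270], [443, 271], [427, 263], [422, 257], [413, 267], [409, 266], [408, 282], [437, 299], [488, 257]]
[[-0.001  0.947  0.321]
 [ 0.002  0.321 -0.947]
 [-1.     0.    -0.002]]
0 [-71.3  -0.1  -0.1]
3.141592653589793 [ 1.087e+02 -1.000e-01  1.000e-01]
[ 0.13107072  0.40916172 -0.47940981]
```

Emit:
carry_out(offset=[[0,0,0],[0,0,0],[0,0,0],[0,0,0],[0,0,0]], delta_rot=[[-7.1,0,0],[-7.1,0,0],[-7.1,0,0],[-7.1,0,0],[-7.1,0,0]], fingers=1, newtons=25)

```text
time: 0.52
tool_pos: [0.2166, -0.6389, 0.2305]
tcp_rot: [0.485, 1.517, -0.483]
wrist_force: [0.0, 0.1, 0.1]
width: 1.0
```

Emit:
carry_out(offset=[[0,0,0],[0,0,0],[0,0,0],[0,0,0],[0,0,0]], delta_rot=[[-7.1,0,0],[-7.1,0,0],[-7.1,0,0],[-7.1,0,0],[-7.1,0,0]])

```text
time: 0.93
tool_pos: [0.2166, -0.6388, 0.2305]
tcp_rot: [-0.0, 1.571, 0.002]
wrist_force: [-0.0, -0.6, 0.3]
width: 0.996
```

Emit:
carry_out(offset=[[0,3.5,1.4],[0,3.5,1.4],[0,3.5,1.4],[0,3.5,1.4],[0,3.5,1.4]], delta_rot=[[0,0,0],[0,0,0],[0,0,0],[0,0,0],[0,0,0]])

```text
time: 1.35
tool_pos: [0.2876, -0.4627, 0.2305]
tcp_rot: [0.005, 1.571, -0.003]
wrist_force: [0.9, 0.1, -0.2]
width: 0.998
```

Emit:
carry_out(offset=[[0.5,3.5,1.4],[0.5,3.5,1.4],[0.5,3.5,1.4],[0.5,3.5,1.4],[0.5,3.5,1.4]], delta_rot=[[0,0,0],[0,0,0],[0,0,0],[0,0,0],[0,0,0]])

```text
time: 1.77
tool_pos: [0.3584, -0.288, 0.2057]
tcp_rot: [0.004, 1.571, -0.004]
wrist_force: [1.4, -0.3, -0.1]
width: 0.998
```

Emit:
carry_out(offset=[[1,3.5,1.4],[1,3.5,1.4],[1,3.5,1.4],[1,3.5,1.4],[1,3.5,1.4]], delta_rot=[[0,0,0],[0,0,0],[0,0,0],[0,0,0],[0,0,0]])

```text
time: 2.18
tool_pos: [0.4292, -0.1134, 0.1557]
tcp_rot: [0.004, 1.571, -0.004]
wrist_force: [0.1, -0.1, 0.6]
width: 1.002
```

```bash
cat >> h.py <<'E'
def togo(p,yaw):
    s=read_state();R=Ro.from_rotvec(s['tcp_rot']).as_matrix()
    z=np.array([np.cos(yaw),np.sin(yaw),0]);x=np.array([0,0,-1.]);T=np.c_[x,np.cross(z,x),z]
    print("t",s['time'],"pos",s['tool_pos'].round(4),"F",s['wrist_force'].round(1),"w",round(s['width'],3))
    print("off cm",(R.T@(np.array(p)-s['tool_pos'])*100).round(2),"rot",np.degrees(Ro.from_matrix(R.T@T).as_rotvec()).round(2))
E
python3 - <<'E'
from h import *
togo([.4495,-.0525,.0],-0.015)
E
```

```text
t 2.1833 pos [ 0.4292 -0.1134  0.1557] F [ 0.1 -0.1  0.6] w 1.002
off cm [15.57  6.1   2.  ] rot [0.57 0.01 0.  ]
```

Emit:
carry_out(offset=[[2,2,0.7],[2.5,2,0.7],[2.5,2.1,0.6],[2.5,0,0],[2,0,0]], delta_rot=[[0.6,0,0],[0,0,0],[0,0,0],[0,0,0],[0,0,0]])

```text
time: 2.6
tool_pos: [0.449, -0.053, 0.0393]
tcp_rot: [0.01, 1.573, -0.01]
wrist_force: [-0.7, -0.2, -0.1]
width: 0.998
```

Emit:
carry_out(offset=[[1.5,0,0],[1.2,0,0],[1,0,0],[0,0,0],[0,0,0]], delta_rot=[[0,0,0],[0,0,0],[0,0,0],[0,0,0],[0,0,0]])

```text
time: 3.02
tool_pos: [0.4493, -0.0545, 0.0038]
tcp_rot: [0.012, 1.572, -0.012]
wrist_force: [-0.3, -0.1, 0.4]
width: 1.0
```

Run:
```python
from h import *
togo([.4495,-.0525,.0],-0.015)
a,da=look("scene");b,db=look("top")
t=cv2.resize(b[150:250,300:400],None,fx=4,fy=4,interpolation=cv2.INTER_CUBIC);s=cv2.resize(a[180:280,300:400],None,fx=4,fy=4,interpolation=cv2.INTER_CUBIC)
cv2.imwrite("pics/g.png",cv2.cvtColor(np.hstack([t,s]),cv2.COLOR_RGB2BGR))
```

```text
t 3.0167 pos [ 0.4493 -0.0545  0.0038] F [-0.3 -0.1  0.4] w 1.0
off cm [0.38 0.2  0.01] rot [-0.02 -0.09 -0.02]
```

View pics/g.png

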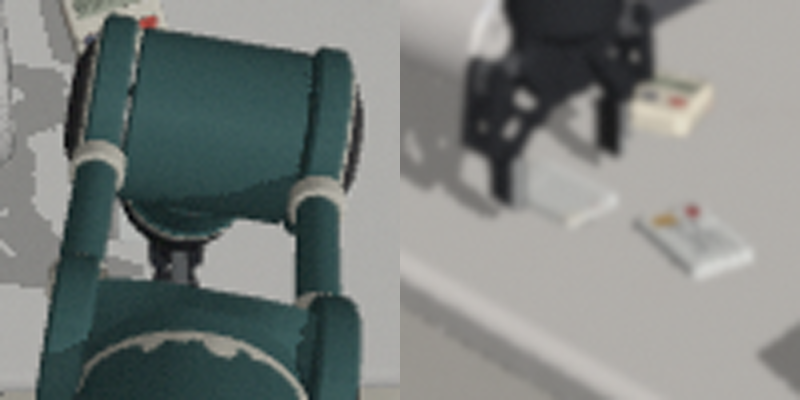

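The open fingers straddle the cartridge in the scene crop: near finger at (500,190), far one at (608,140), clear of the timer. Next I lower slightly and close.

Emit:
carry_out(offset=[[0.4,0.2,0],[0,0,0],[0,0,0],[0,0,0],[0,0,0]], delta_rot=[[0,0,0],[0,0,0],[0,0,0],[0,0,0],[0,0,0]], fingers=0.15)

```text
time: 3.53
tool_pos: [0.4502, -0.0526, 0.0005]
tcp_rot: [0.012, 1.57, -0.012]
wrist_force: [0.8, -0.0, -0.5]
width: 0.574
```

Emit:
carry_out(offset=[[0,0,0],[0,0,0],[0,0,0],[0,0,0],[0,0,0]], delta_rot=[[0,0,0],[0,0,0],[0,0,0],[0,0,0],[0,0,0]], fingers=-1, newtons=25)

```text
time: 3.95
tool_pos: [0.4502, -0.0526, 0.0007]
tcp_rot: [0.012, 1.571, -0.012]
wrist_force: [-1.3, 0.1, 4.8]
width: 0.502
```

Emit:
carry_out(offset=[[0,0,0],[0,0,0],[0,0,0],[0,0,0],[0,0,0]], delta_rot=[[0,0,0],[0,0,0],[0,0,0],[0,0,0],[0,0,0]])

```text
time: 4.37
tool_pos: [0.4502, -0.0526, 0.0007]
tcp_rot: [0.012, 1.571, -0.012]
wrist_force: [-1.8, 0.8, 4.8]
width: 0.503
```

Emit:
carry_out(offset=[[-1,0,0],[-2.5,0,0],[-3,0,0],[-3,0,0],[-2.5,0,0]], delta_rot=[[0,0,0],[0,0,0],[0,0,0],[0,0,0],[0,0,0]])

```text
time: 4.78
tool_pos: [0.4502, -0.0526, 0.1225]
tcp_rot: [0.012, 1.569, -0.012]
wrist_force: [1.2, -0.5, -0.6]
width: 0.504
```

Emit:
carry_out(offset=[[0,0,0],[0,0,0],[0,0,0],[0,0,0],[0,0,0]], delta_rot=[[7,0,0],[7,0,0],[7,0,0],[7,0,0],[7,0,0]])

```text
time: 5.2
tool_pos: [0.4498, -0.0525, 0.1207]
tcp_rot: [0.495, 1.513, -0.495]
wrist_force: [0.3, 0.3, 0.1]
width: 0.509
```

Emit:
carry_out(offset=[[0,0,0],[0,0,0],[0,0,0],[0,0,0],[0,0,0]], delta_rot=[[7,0,0],[7,0,0],[7,0,0],[7,0,0],[7,0,0]])

```text
time: 5.62
tool_pos: [0.4498, -0.0525, 0.1205]
tcp_rot: [0.965, 1.347, -0.964]
wrist_force: [-0.3, 0.2, -0.5]
width: 0.502
```

Run:
```python
from h import *
togo([.4585,-.337,.10],-np.pi/2-.02)
D=np.load("0.npz");im=D['b'][...,0].astype(float)
def cross(row,th):  # subpixel threshold crossings
    d=row-th;i=np.nonzero(d[:-1]*d[1:]<0)[0];return i+d[i]/(d[i]-d[i+1])
R=[];L=[];C=[]
for r in range(153,183):
    x=cross(im[r,430:470],105)+430
    R.append([x[(x>455)][0],r]);L.append([x[x<440][-1],r])
for z,E in((.016,R),(.028,L)):
    p=ray("top",E,z)[:,:2]*1000;f=np.polyfit(p[:,0],p[:,1],1);print("bay edge z",z,"slope",f[0].round(4),"y at x=447,545",np.polyval(f,[447,545]).round(1))
b=D['b'].astype(float);s=b[...,2]-b[...,0]  # blue deck right outer edge
E=[]
for r in range(204,222):
    x=cross(s[r,455:475],35)+455;E.append([x[-1],r])
p=ray("top",E,.048)[:,:2]*1000;f=np.polyfit(p[:,0],p[:,1],1);print("deck right",f[0].round(4),np.polyval(f,447).round(1))
E=[]
for c in range(444,462):
    x=cross(im[194:206,c],100)+194;E.append([c,x[-1]])
p=ray("top",E,.048)[:,:2]*1000;f=np.polyfit(p[:,1],p[:,0],1);print("white label edge slope",f[0].round(4),np.polyval(f,-337).round(1))
```

```text
t 5.6167 pos [ 0.4498 -0.0525  0.1205] F [-0.3  0.2 -0.5] w 0.502
off cm [ 2.05 -8.33 27.22] rot [ 1.992e+01  0.000e+00 -1.000e-02]
bay edge z 0.016 slope -0.029 y at x=447,545 [-369.8 -372.6]
bay edge z 0.028 slope -0.0295 y at x=447,545 [-301.9 -304.7]
deck right -0.0297 -373.8
white label edge slope 0.0368 445.3
```

Emit:
carry_out(offset=[[0,0,0],[0,0,0],[0,0,0],[0,0,0],[0,0,0]], delta_rot=[[7,0,0],[7,0,0],[6.4,0,0],[0,0,0],[0,0,0]])

```text
time: 6.03
tool_pos: [0.4498, -0.0525, 0.1204]
tcp_rot: [1.223, 1.2, -1.223]
wrist_force: [1.4, 0.7, 0.8]
width: 0.507
```

Emit:
carry_out(offset=[[0,0,2],[0,0,3.2],[0,0,3.2],[0,0,3.2],[0,0,3.2]], delta_rot=[[0,0,0],[0,0,0],[0,0,0],[0,0,0],[0,0,0]])

```text
time: 6.45
tool_pos: [0.4465, -0.2018, 0.1205]
tcp_rot: [1.223, 1.2, -1.223]
wrist_force: [1.1, 0.7, -0.6]
width: 0.498
```

Emit:
carry_out(offset=[[0,0,3.2],[0,0,3.2],[0,0,3.2],[0,0,2.5],[0,0,0]], delta_rot=[[0,0,0],[0,0,0],[0,0,0],[0,0,0],[0,0,0]])

```text
time: 6.87
tool_pos: [0.4443, -0.3262, 0.1209]
tcp_rot: [1.224, 1.195, -1.226]
wrist_force: [0.3, -0.2, 0.1]
width: 0.506
```

Run:
```python
from h import *
togo([.4583,-.3362,.05],-1.600)
a,da=look("scene");b,db=look("top")
t=cv2.resize(b[140:240,400:500],None,fx=4,fy=4,interpolation=cv2.INTER_CUBIC);s=cv2.resize(a[180:300,380:500],(400,400),interpolation=cv2.INTER_CUBIC)
cv2.imwrite("pics/h.png",cv2.cvtColor(np.hstack([t,s]),cv2.COLOR_RGB2BGR))
```

```text
t 6.8667 pos [ 0.4443 -0.3262  0.1209] F [ 0.3 -0.2  0.1] w 0.506
off cm [7.1  1.42 0.95] rot [ 0.39  0.18 -0.09]
```

View pics/h.png

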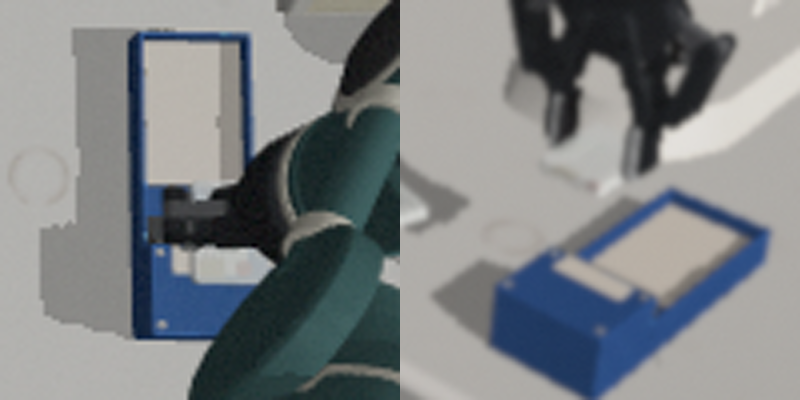

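The part is held level. Its rear end shows at crop row ~285 and its front at ~185 in the top view. I'll check the part's offset against the TCP and approach.

Run:
```python
from h import *
print((ray("top",[[457,211.2],[450,185.8]],.128)*1000).round(1), read_state()['tool_pos'])
```

```text
[[ 411.5 -321.3  128. ]
 [ 473.  -307.8  128. ]] [ 0.44365603 -0.32208735  0.120139  ]
```

Emit:
carry_out(offset=[[0.5,0.6,0.4],[1,0.8,0.5],[1.5,0,0],[1.5,0,0],[1,0,0]], delta_rot=[[0.4,0.2,0],[0,0,0],[0,0,0],[0,0,0],[0,0,0]])

```text
time: 7.38
tool_pos: [0.4576, -0.3288, 0.0635]
tcp_rot: [1.232, 1.201, -1.228]
wrist_force: [-0.9, 0.4, 0.1]
width: 0.504
```

Emit:
carry_out(offset=[[0.5,0,0],[0.5,0,0],[0,0,0],[0,0,0],[0,0,0]], delta_rot=[[0,0,0],[0,0,0],[0,0,0],[0,0,0],[0,0,0]])

```text
time: 7.8
tool_pos: [0.4583, -0.331, 0.0561]
tcp_rot: [1.233, 1.196, -1.228]
wrist_force: [-0.0, 0.4, -0.7]
width: 0.502
```

Run:
```python
from h import *
togo([.4583,-.3362,.05],-1.600)
b,db=look("top","t2.png");a,da=look("scene","s2.png")
P=cloud("top",db)
for c in (447,452,457):
    print(c,[(r,np.round(P[r,c]*1000).astype(int).tolist(),b[r,c].tolist()) for r in range(205,214)])
S=cloud("scene",da)
k=(S[...,2]>.058)&(S[...,2]<.075)&(S[...,0]>.41)&(S[...,0]<.50)&(S[...,1]<-.3)&(S[...,1]>-.38)&(a.min(2)>110)
q=S[k];print(len(q),np.percentile(q,[2,50,98],axis=0).round(4))
A=np.c_[q[:,:2],np.ones(len(q))];print(np.linalg.lstsq(A,q[:,2],rcond=None)[0])
```

```text
t 7.8 pos [ 0.4583 -0.331   0.0561] F [-0.   0.4 -0.7] w 0.502
off cm [0.61 0.01 0.53] rot [ 0.01 -0.15 -0.07]
447 [(205, [433, -318, 64], [182, 181, 173]), (206, [431, -319, 63], [183, 183, 178]), (207, [429, -319, 62], [176, 175, 172]), (208, [427, -323, 50], [130, 139, 155]), (209, [425, -324, 45], [56, 87, 133]), (210, [422, -324, 45], [48, 81, 131]), (211, [420, -323, 47], [52, 84, 133]), (212, [417, -323, 49], [48, 83, 131]), (213, [415, -323, 47], [50, 84, 132])]
452 [(205, [434, -332, 62], [180, 182, 179]), (206, [431, -332, 63], [182, 185, 181]), (207, [428, -332, 62], [174, 177, 173]), (208, [427, -336, 50], [144, 148, 152]), (209, [425, -336, 48], [57, 84, 130]), (210, [422, -336, 48], [48, 82, 130]), (211, [420, -336, 46], [48, 80, 127]), (212, [417, -337, 45], [40, 62, 88]), (213, [377, -194, 477], [19, 36, 39])]
457 [(205, [433, -345, 62], [119, 125, 123]), (206, [388, -203, 477], [36, 47, 48]), (207, [386, -202, 479], [31, 41, 45]), (208, [384, -201, 482], [30, 42, 43]), (209, [382, -198, 489], [26, 38, 39]), (210, [380, -197, 492], [27, 40, 39]), (211, [378, -195, 499], [27, 40, 40]), (212, [377, -195, 499], [22, 34, 36]), (213, [375, -193, 504], [22, 37, 36])]
398 [[ 0.4268 -0.3579  0.0589]
 [ 0.4482 -0.3287  0.0644]
 [ 0.4861 -0.3049  0.0701]]
[ 0.0333686  -0.00829146  0.04650501]
```

Emit:
carry_out(offset=[[0.2,0,0.3],[0.2,0,0.25],[0.2,0,0],[0,0,0],[0,0,0]], delta_rot=[[0,0,0],[0,0,0],[0,0,0],[0,0,0],[0,0,0]])

```text
time: 8.32
tool_pos: [0.4573, -0.336, 0.0489]
tcp_rot: [1.234, 1.198, -1.229]
wrist_force: [-0.6, -0.4, 0.3]
width: 0.502
```

Run:
```python
from h import *
togo([.4583,-.3362,.049],-1.600)
```

```text
t 8.3167 pos [ 0.4573 -0.336   0.0489] F [-0.6 -0.4  0.3] w 0.502
off cm [-0.01  0.1   0.01] rot [-0.02 -0.22  0.03]
```

Emit:
carry_out(offset=[[0,0,0],[0,0,0],[0,0,0],[0,0,0],[0,0,0]], delta_rot=[[0,0,0],[0,0,0],[0,0,0],[0,0,0],[0,0,0]], fingers=1)

```text
time: 8.73
tool_pos: [0.4576, -0.3361, 0.0494]
tcp_rot: [1.233, 1.198, -1.229]
wrist_force: [0.3, -0.6, -0.5]
width: 0.996
```

Emit:
carry_out(offset=[[0,0,0],[0,0,0],[-1,0,0],[-2,0,0],[-2.5,0,0]], delta_rot=[[0,0,0],[0,0,0],[0,0,0],[0,0,0],[0,0,0]])

```text
time: 9.15
tool_pos: [0.4561, -0.3351, 0.1034]
tcp_rot: [1.234, 1.202, -1.23]
wrist_force: [0.2, -0.2, 0.0]
width: 1.003
```

Emit:
carry_out(offset=[[-2.5,-2.5,0],[-2.5,-2.5,0],[0,-2.5,0],[0,0,0],[0,0,0]], delta_rot=[[0,0,0],[0,0,0],[0,0,0],[0,0,0],[0,0,0]])

```text
time: 9.57
tool_pos: [0.3821, -0.3345, 0.1554]
tcp_rot: [1.234, 1.195, -1.23]
wrist_force: [-0.2, -0.6, 1.0]
width: 1.003
```

Run:
```python
from h import *
togo([.40,-.3345,.10],-1.600)
a,da=look("scene");b,db=look("top")
np.savez("3.npz",a=a,da=da,b=b,db=db)
t=cv2.resize(b[140:240,400:500],None,fx=4,fy=4,interpolation=cv2.INTER_CUBIC);s=cv2.resize(a[200:300,390:490],None,fx=4,fy=4,interpolation=cv2.INTER_CUBIC)
cv2.imwrite("pics/i.png",cv2.cvtColor(np.hstack([t,s]),cv2.COLOR_RGB2BGR))
O=np.array([.4463,-.3358,0]);c,s_=np.cos(-.029),np.sin(-.029);M=np.array([[c,s_,0],[-s_,c,0],[0,0,1]])
for n,C,im in(("top",cloud("top",db),b),("scene",cloud("scene",da),a)):
    T=(C-O)@M.T
    k=(T[...,2]>.012)&(T[...,2]<.1)&(T[...,0]>-.03)&(T[...,0]<.044)&(abs(T[...,1])<.032)&(im.min(2)>125)
    q=T[k];print(n,len(q),np.percentile(q,[2,50,98],axis=0).round(4).tolist() if len(q) else 0)
```

```text
t 9.5667 pos [ 0.3821 -0.3345  0.1554] F [-0.2 -0.6  1. ] w 1.003
off cm [ 5.55  1.78 -0.04] rot [-0.09 -0.14 -0.09]
top 165 [[-0.019, -0.024, 0.037], [-0.0084, -0.0005, 0.0489], [0.0139, 0.0228, 0.0653]]
scene 240 [[-0.0185, -0.0229, 0.0388], [-0.0052, -0.0048, 0.0501], [0.0157, 0.0212, 0.0663]]
```

View pics/i.png

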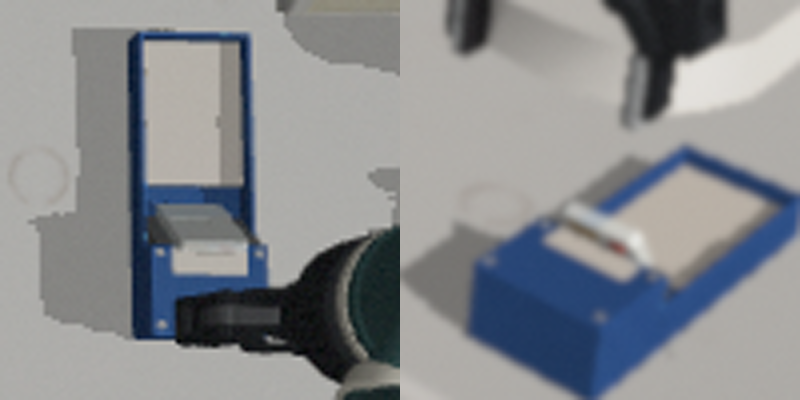

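The cartridge leans nose-down on the ramp, upper end above the crest (top crop ~(200,225); scene crop ~(605,230)), y centred, top at z ≈ 65 mm. Now I shut the fingers, come down over the deck behind it, and push.

Emit:
carry_out(offset=[[0,0.5,0],[1,0.5,0],[1.5,0,0],[1.5,0,0],[1.5,0,0]], delta_rot=[[0,0,0],[0,0,0],[0,0,0],[0,0,0],[0,0,0]], fingers=-1)

```text
time: 10.08
tool_pos: [0.3935, -0.334, 0.0974]
tcp_rot: [1.233, 1.199, -1.228]
wrist_force: [-0.6, -0.7, 0.1]
width: 0.295
```

Emit:
carry_out(offset=[[1.5,0,0],[1.5,0,0],[1,0,0],[0,0,0],[0,0,0]], delta_rot=[[0,0,0],[0,0,0],[0,0,0],[0,0,0],[0,0,0]])

```text
time: 10.5
tool_pos: [0.3925, -0.3335, 0.058]
tcp_rot: [1.233, 1.201, -1.229]
wrist_force: [-0.2, -0.0, 0.7]
width: -0.003
```

```bash
cat >> h.py <<'E'
def tf(C):
    O=np.array([.4463,-.3358,0]);c,s=np.cos(-.029),np.sin(-.029)
    return (C-O)@np.array([[c,s,0],[-s,c,0],[0,0,1]]).T
E
python3 - <<'E'
from h import *
s=read_state();print(s['tool_pos'],tf(s['tool_pos']),s['wrist_force'],s['width'])
E
```

```text
[ 0.39249836 -0.33351991  0.05798557] [-0.05384513  0.0007191   0.05798557] [-0.19683853 -0.01126189  0.66339048] -0.0026975860926886593
```

Emit:
carry_out(offset=[[0.4,0.7,0],[0,0.7,0],[0,0.7,0],[0,0.7,0],[0,0.7,0]], delta_rot=[[0,0,0],[0,0,0],[0,0,0],[0,0,0],[0,0,0]])

```text
time: 10.92
tool_pos: [0.429, -0.3357, 0.056]
tcp_rot: [1.233, 1.196, -1.228]
wrist_force: [-0.4, -0.1, 0.4]
width: 0.0
```

Emit:
carry_out(offset=[[0,0.7,0],[0,0.7,0],[0,0.7,0],[0,0.7,0],[0,0.7,0]], delta_rot=[[0,0,0],[0,0,0],[0,0,0],[0,0,0],[0,0,0]])

```text
time: 11.33
tool_pos: [0.4633, -0.3362, 0.0552]
tcp_rot: [1.233, 1.198, -1.229]
wrist_force: [0.0, 0.4, -0.1]
width: 0.003
```

Emit:
carry_out(offset=[[0,0.7,0],[0,0.7,0],[0,0.7,0],[0,0,0],[0,0,0]], delta_rot=[[0,0,0],[0,0,0],[0,0,0],[0,0,0],[0,0,0]])

```text
time: 11.75
tool_pos: [0.4839, -0.3369, 0.0552]
tcp_rot: [1.233, 1.198, -1.229]
wrist_force: [0.0, -0.4, 0.2]
width: 0.001
```

Run:
```python
from h import *
s=read_state();print(tf(s['tool_pos']),s['wrist_force'])
a,da=look("scene");b,db=look("top")
t=cv2.resize(b[140:240,400:500],None,fx=4,fy=4,interpolation=cv2.INTER_CUBIC);s=cv2.resize(a[200:300,390:490],None,fx=4,fy=4,interpolation=cv2.INTER_CUBIC)
cv2.imwrite("pics/j.png",cv2.cvtColor(np.hstack([t,s]),cv2.COLOR_RGB2BGR))
```

```text
[3.76259028e-02 3.93895871e-05 5.51934675e-02] [ 0.02734595 -0.36261902  0.23373949]
```

View pics/j.png

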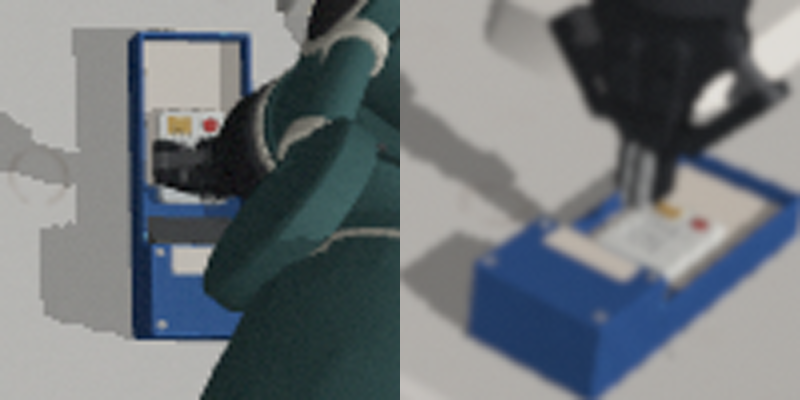

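It tipped over: printed face up, lying in the bay (top crop rows ~108–203). I'll retreat up and measure.

Emit:
carry_out(offset=[[-2,0,0],[-3,0,0],[-3,-1,0],[-3,-2.5,0],[-1,-2.5,0]], delta_rot=[[0,0,0],[0,0,0],[0,0,0],[0,0,0],[0,0,0]])

```text
time: 12.27
tool_pos: [0.4253, -0.3374, 0.1804]
tcp_rot: [1.232, 1.19, -1.226]
wrist_force: [0.4, -1.0, 1.0]
width: -0.001
```

Emit:
carry_out(offset=[[0,-2.5,3],[0,0,4],[0,0,4],[0,0,4],[0,0,0]], delta_rot=[[0,0,0],[0,0,0],[0,0,0],[0,0,0],[0,0,0]])

```text
time: 12.68
tool_pos: [0.393, -0.4913, 0.1749]
tcp_rot: [1.233, 1.192, -1.234]
wrist_force: [-0.1, -0.2, 0.4]
width: 0.005
```

Run:
```python
from h import *
s=read_state();print(tf(s['tool_pos']),s['wrist_force'])
a,da=look("scene");b,db=look("top")
t=cv2.resize(b[140:240,360:480],(480,400),interpolation=cv2.INTER_CUBIC);s=cv2.resize(a[200:280,400:480],(320,320),interpolation=cv2.INTER_CUBIC)
s=np.vstack([s,np.zeros((80,320,3),np.uint8)])
cv2.imwrite("pics/k.png",cv2.cvtColor(np.hstack([t,s]),cv2.COLOR_RGB2BGR))
for n,d in(("top",db),("scene",da)):
    T=tf(cloud(n,d));k=(T[...,2]>.0195)&(T[...,2]<.032)&(T[...,0]>.03)&(T[...,0]<.135)&(abs(T[...,1])<.029)
    k=cv2.morphologyEx(k.astype(np.uint8),cv2.MORPH_OPEN,np.ones((3,3)))>0
    q=T[k];print(n,len(q),cv2.minAreaRect((q[:,:2]*1000).astype(np.float32)),np.median(q[:,2]),np.linalg.lstsq(np.c_[q[:,:2],np.ones(len(q))],q[:,2],rcond=None)[0].round(3))
```

```text
[-0.04880486 -0.15701606  0.17488446] [-0.11048305 -0.20886072  0.42892082]
top 364 ((61.08393096923828, 0.10590744018554688), (44.592308044433594, 61.11787033081055), 88.5457534790039) 0.02351504370865578 [0.014 0.007 0.023]
scene 349 ((61.574195861816406, 0.23516464233398438), (45.87065124511719, 62.62527847290039), 89.5935287475586) 0.02482744006500407 [0.01  0.005 0.024]
```

View pics/k.png

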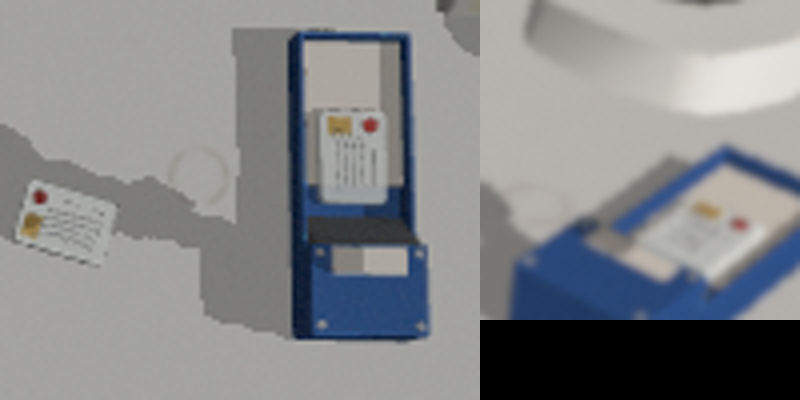

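The cartridge lies flat in the bay, print up: centre x ≈ 61 mm, y ≈ 0, tilt ≈ 0.015 rad. The neighbour is where it was, and the arm is clear.

Run:
```python
from h import *
b,_=look("top");D=np.load("0.npz")['b']
for x,y in((376,195),(179,207)):
    g=lambda i:i[y-12:y+13,x-16:x+17].astype(int)
    m=lambda i:np.argwhere((g(i)[...,0]-g(i)[...,2])>35).mean(0)
    print((m(D)-m(b)).round(2))
print(np.abs(read_state()['joint_vel']).max());finish_job()
```

```text
[-0.16  0.06]
[-0.28  0.13]
0.027549085142668024
the job is handed in; nothing more can be done
```

The cartridge now lies printed face up in the landing bay, and I handed the job in at about 13 s of the 48 s allowed. No verdict was reported.

I gripped it across its 44 mm width, turned it lengthwise along the ramp and let go with its centre about 12 mm past the crest. It tipped and leaned on the ramp with the fingers clear of it. I then pushed its upper end over with the shut fingers.

**Lean:** two views showed it leaning nose down and centred across the ramp, its upper end at z ≈ 65 mm. I judged the lean from the pictures and did not measure its angle or how long it held. About 0.8 s passed between the release and that picture.

**Final position:** both cameras put its centre at x ≈ 61 mm, y ≈ 0 in the ramp's frame. Its top is at z ≈ 24 mm, so its centre is at about 20 mm. It is tilted about 0.015 rad. The two views differed by only about 1 mm.

**Other cartridges:** their printed marks shifted less than 0.3 pixel (under 1 mm) in the top view.

**Clearance:** the arm was clear of everything when I handed in. No check failed.

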